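Tip a model house onto its gable over a low wooden step

ROBOT

A 6-joint arm with a two-finger parallel gripper is mounted at the origin on a cart in front of the work surface, level with it; the furniture and walls round the work are solid. World frame = base frame: x ahead of the robot, y to its left, z up, the work surface at z = 0. Lengths are in m, angles in rad, forces in N, time in s.
With the tool pointing down it reaches from about 0.275 to 0.875 m from the base axis. Payload 12.5 kg.
Tool frame: the origin (TCP) lies at the very end of the fingers, on their centre line; the grasp point (between the pads) lies 19 mm behind it; z points along the fingers, y is the line along which they close (so a half turn about z gives the same grasp; the last joint's range is limited). The gripper opens to 85 mm and grips with 20 to 120 N. Pads are 22 mm wide; open, the fingers measure 114 mm over their backs; the gripper's body (76 mm by 85 mm) begins 54 mm behind the grasp point. The pads swing forward as they close: fully open they stand 13 mm farther back than shut.
Start: joints at [1.061, 0.351, 1.652, -0, 1.139, -0.085], TCP at [0.227, 0.501, 0.231] pointing down, gripper open.
Joint ranges: [-2.75, 2.75], [-0.79, 2.1], [0.01, 2.65], [-1.57, 4.71], [0.07, 3.14], [-2.87, 2.87]. Speed limits (rad/s): [2.22, 2.22, 2.79, 3.14, 3.14, 3.14].

INTERFACE

Orientations are given as a 3x3 rotation matrix whose columns are the frame's x, y, z axes.
In Python, from bench import manip gives the robot as it stands. Calls block until the motion is done:
- manip.move_ptp(position, orientation): joint-space move of the TCP to a pose.
- manip.move_l(position, attitude=None, max_speed=0.15): straight line of the TCP; attitude=None keeps the orientation; max_speed is the mean speed in m/s.
- manip.move_j(angles): joint-space move.
- manip.set_gripper(opening, effort=None): opening from 0.0 (shut) to 1.0 (fully open); effort is the grip in N (None keeps the last); returns when the fingers have stopped.
- manip.dwell(seconds).
- manip.inverse_kinematics(position, orientation): joint angles nearest the present ones, or None.
- manip.grab_frame(name): name is "scene" or "side" or "wrist"; returns (picture, depth): 420x560x3 uint8, red, green, blue; 420x560 float32, m along the optical axis (not along the pixel's ray), 0 where there is no reading.
- manip.get_calibration(name): a dict with "camera_matrix" (3x3 intrinsics, pixels), "k1" (the pictures are not rectified: a ray, as slopes to the right and down, at radius r is drawn at 1 + k1 r^2 times it, then the intrinsics apply), "R" (3x3) and "t" (3): a world point X has camera coordinates R X + t. Camera axes: x right, y down, z forward; pixel columns grow to the right and rows downward; lengths in m; the calibration is good to about 2 mm. A picture is of the moment at which its call begins: read the wrist's pose just before it. get_calibration takes no time and is no camera call; for the wrist camera it gives the pose at the moment of the call.
A pose or a line that the arm cannot do raises manip.Unreachable and nothing moves.
- manip.sign_off(): hands the job in; it is judged then, once.
Trained networks look in the newest picture that a camera, given by its name, has taken for a name from the list of things; names that differ only in an ending like _2 or _b are one class to them, and where a whole thing is asked for, a point or a joint stands for the part that bears it (a point fixed in the world has none). Each returns a list of dicts, best first, with "confidence" (0 to 1); they miss things now and then, are a little off and sometimes report something else, mostly with a low value. They report only what shows in the picture. A call takes as long as a camera call. They do not tell look-alikes from the thing itself.
- manip.look_for(camera, name): "at" ([x, y, z] in m, in world coordinates, good to about 4 mm: the middle of the surface that is visible of it).
Readings, each from a call of its own:
- manip.current_time(): time.
- manip.current_qpos(): joint angles.
- manip.current_joint_vel(): joint speeds.
- manip.current_joint_torque(): joint torques, N m.
- manip.current_ee_pos(): TCP position.
- manip.current_tcp_rot(): TCP orientation.
- manip.current_force(): force on the tool from outside, world axes, zero at the start.
- manip.current_ft_torque(): the same for the moment, N m.
- manip.current_grip_width(): opening from 0.0 (shut) to 1.0 (fully open).
- manip.current_grip_force(): force on a finger pad.
Only numpy, scipy, OpenCV 4.12 (cv2) and the standard library are available. Lean on these libraries where they do the work, as an engineer would, in place of code of your own. Each camera call takes 0.05 s, during which the arm holds its last target. There are 200 camera calls.

TASK

Lay the small model house on its side on the low wooden step, so that its underside can be worked on: slide it upright across the deck until its base is square and firm against the step's front edge, then push high on its near gable so that it rolls over that edge and comes to lie on its other gable on the step. Then push low on its upturned base until the base rim is tight against the step's front edge, and lean on it there with about 8 N for half a second. Do not lift the house, never press on its thin plastic with more than 20 N, and leave the other models alone.

Things in the scene. Friction and masses are not known exactly. Their poses are not given: they have to be found in the camera images.
- house: The house to tip: small low model house with gabled roof and chimney, 66x74x71 mm, in front of the wooden step. Origin: centre of its underside; z up when standing; y along the roof ridge. It starts standing, one gable (y side) facing the step within 0.3 rad, base 30 to 70 mm off the step. Base plate 63 (x) by 70 (y) by 3 mm, a rim 4 mm proud of the walls; friction on wood and deck about 0.6.
- house_ridge (a point): Point on the house 53 mm above the underside's centre, the top of its solid part. Walls are 55 (x) by 62 (y) mm from 3 to 39 mm height, gables flat at y = +-31 mm; from 39 to 53 mm only the ridge part is solid, 22 mm wide in x, flush with the gables: push high at the gable's middle. Roof edges and chimney beyond this touch nothing.
- house_mass (a point): The house's centre of mass, 22 mm above its underside. It weighs 0.2 to 0.42 kg; tilted past about 1 rad it falls over onto its gable by itself. It is stiff: meet it at 15 mm/s or less and stop by force; a faster touch or 1 mm too far can exceed 20 N. Lying on the step, its base stands upright from 6 to 76 mm height: tilt the tool with its tip ahead to keep the gripper's body off it.
- tipping_rest: The low step, fixed: a plain wooden bar 120 mm long, 36 mm deep, 10 mm high, two screws in its top. Origin: middle of the lower front edge, on the deck. x points from the front face back across the step (the way to push the house), y along the bar, z up; it fills x 0..36, y +-60, z 0..10 mm. The house standing against it has its origin at x = -35 mm.
- step_edge (a point): Middle of the step's upper front edge. House lying home: a gable wall flat on the step's top, roof pointing away from the front (+x of the step), house origin 3 mm in front of this edge and 31 mm above it, the 4 mm rim hooked down over the edge. Just fallen, the rim may lie several mm short of that. The lying house reaches 70 mm behind the edge.
- tall_house: Bystander: taller model house, 67x72x85 mm, origin at the centre of its underside. Leave alone.
- gas_tank: Bystander: white lying model gas tank on saddles, 34x84x46 mm, origin at the centre of its underside. Leave alone.
- small_tree: Bystander: small model tree on a disc foot, 60x60x77 mm, origin at the centre of its underside. Leave alone.
Not all that is in view belongs to the job. Leave any pink look-alike of the house alone.

How it is judged:
On the way, in this order (a step that is already met when the one before it is completed fails the run):
1. the house stands upright, square and firm (over 1 N) against the step's front edge (angle between house's own z axis and vertical below 0.12 rad and angle between the y axis of house and the x axis of tipping_rest, either way round below 0.12 rad and x of house in the frame of tipping_rest between -0.039 and -0.031 m and contact force between house and tipping_rest above 1 N), for 0.2 s.
2. the house lies on its gable on the step (angle between house's own z axis and vertical between 1.45 and 1.69 rad and angle between the z axis of house and the x axis of tipping_rest, either way round below 0.12 rad and z of house in the frame of tipping_rest between 0.036 and 0.045 m and y of house in the frame of tipping_rest between -0.04 and 0.04 m), for 0.2 s.
3. lying there with its rim within about 3 mm of the step's front edge, the house is leaned on with over 5 N (all of step 2 and x of house in the frame of tipping_rest between -0.0058 and 0.002 m and contact force between the fingers and house above 5 N), for 0.3 s.
At the end, for the whole second after the job is handed in: The house lies at rest on one gable on the step (within 0.12 rad), ridge pointing away from the front edge within 0.12 rad, its middle within 40 mm of the step's middle along the step, and the base rim within about 3 mm of the step's front edge (all of step 2 and x of house in the frame of tipping_rest between -0.0058 and 0.002 m and linear speed of house below 0.02 m/s and angular speed of house below 0.1 rad/s); the robot touches nothing.
It fails at once if the fingers press on the house with more than 20 N (contact force between the fingers and house above 20 N).
It fails at once if the house is lifted (its underside's centre rises above 60 mm; rolling over needs less than 50 mm) (height (world z) of house above 0.06 m).
It fails at once if the tall house is moved by more than 15 mm (distance of tall_house from where it was at the start of the episode above 0.015 m).
It fails at once if the gas tank is moved by more than 15 mm (distance of gas_tank from where it was at the start of the episode above 0.015 m).
It fails at once if the small tree is moved by more than 15 mm (distance of small_tree from where it was at the start of the episode above 0.015 m).
It also fails if it takes over 67 s, if anything falls off the work surface, if the arm or the gripper's body presses on something with over 40 N, if the wrist force passes 120 N, or if a joint passes its speed limit or range.

## Working session

There is one attempt and no reset: what is moved stays moved. The work goes in short steps, each a Python script; the robot and the scene stay as the last script left them, time stands still between calls to the robot, and variables do not carry over. Pictures are saved under pics/ and viewed, at most 10 in all, crops included, and the job is handed in when it is done.

```bash
mkdir -p pics; ls; python3 - <<'E'
from bench import manip
import cv2, numpy as np
for c in ["scene","side"]:
    p,d=manip.grab_frame(c); cv2.imwrite(f"pics/{c}0.png",p[:,:,::-1]); np.savez(f"/tmp/{c}0.npz",p=p,d=d)
    for n in ["house","tipping_rest","step_edge","tall_house","gas_tank","small_tree"]:
        try: print(c,n,[(np.round(r["at"],3).tolist(),round(r["confidence"],2)) for r in manip.look_for(c,n)])
        except Exception as e: print(n,e)
print(manip.current_time(),manip.current_tcp_rot())
E
```

```text
pics
scene house [([0.68, 0.456, 0.042], 0.95), ([0.843, -0.054, 0.044], 0.74), ([0.419, 0.043, 0.044], 0.58), ([0.389, -0.158, 0.048], 0.58)]
scene tipping_rest [([0.442, -0.035, 0.014], 0.97)]
scene step_edge [([0.447, -0.036, 0.013], 0.84)]
scene tall_house [([0.607, 0.065, 0.056], 0.61)]
scene gas_tank [([0.62, -0.24, 0.038], 0.76), ([0.42, 0.044, 0.043], 0.32)]
scene small_tree []
side house [([0.843, -0.07, 0.042], 0.82), ([0.423, 0.035, 0.04], 0.78), ([0.678, 0.455, 0.04], 0.71), ([0.389, -0.176, 0.04], 0.6)]
side tipping_rest [([0.45, -0.037, 0.012], 0.91)]
side step_edge [([0.449, -0.037, 0.01], 0.82)]
side tall_house [([0.617, 0.059, 0.048], 0.75)]
side gas_tank [([0.62, -0.247, 0.042], 0.8)]
side small_tree [([0.447, -0.264, 0.024], 0.74)]
0.7 [[-9.11145296e-01  4.12085245e-01  1.02821595e-05]
 [ 4.12085245e-01  9.11145296e-01 -9.26333994e-07]
 [-9.75026982e-06  3.39310135e-06 -1.00000000e+00]]
```

View pics/scene0.png

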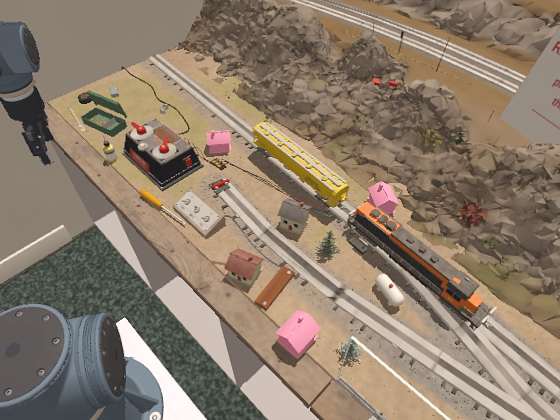

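View pics/side0.png

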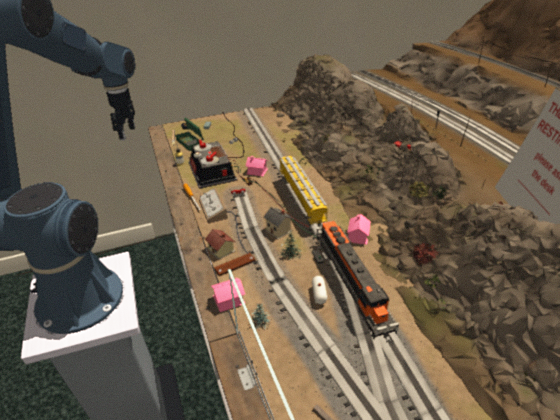

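```bash
cat > h.py <<'E'
from bench import manip
import cv2, numpy as np
def down(yaw, sgn=1):
    """tool z down, tool y along horizontal angle yaw"""
    y=np.array([np.cos(yaw),np.sin(yaw),0.]); z=np.array([0,0,-1.]); return np.column_stack([np.cross(y,z),y,z])
def cloud(cam, name):
    c=manip.get_calibration(cam); p,d=manip.grab_frame(cam); cv2.imwrite(f"pics/{name}.png",p[:,:,::-1])
    K=np.array(c["camera_matrix"]); v,u=np.mgrid[0:d.shape[0],0:d.shape[1]]
    xd=(u-K[0,2])/K[0,0]; yd=(v-K[1,2])/K[1,1]; x,y=xd,yd
    for _ in range(8):
        s=1+c["k1"]*(x*x+y*y); x,y=xd/s,yd/s
    P=np.stack([x*d,y*d,d],-1)-np.array(c["t"]); P=P@np.array(c["R"]); P[d==0]=np.nan
    np.savez(f"/tmp/{name}.npz",p=p,P=P); return p,P
E
python3 - <<'E'
from h import *
for yaw in (0,np.pi,0.3,np.pi+.3): 
    q=manip.inverse_kinematics([0.40,0.05,0.33],down(yaw)); print(yaw, q)
q=[(abs(q[5]),yaw) for yaw in (0,np.pi) for q in [manip.inverse_kinematics([0.40,0.05,0.33],down(yaw))] if q is not None]
yaw=min(q)[1]
manip.move_ptp([0.40,0.05,0.33],down(yaw))
print(yaw,manip.current_time(),manip.current_ee_pos())
p,P=cloud("wrist","w1")
print(manip.look_for("wrist","house"),manip.look_for("wrist","tipping_rest"))
t=manip.current_time(); pos=np.array(manip.current_ee_pos())
for i in range(5): manip.move_l(pos+[0,0,-.0005*(i+1)],max_speed=0.01)
print(manip.current_time()-t, manip.current_ee_pos()-pos, manip.current_force())
E
```

```text
0 [ 8.74533145e-03 -2.57497169e-02  1.85426046e+00 -4.44089210e-16
  1.31308191e+00  8.74533145e-03]
3.141592653589793 None
0.3 [ 8.74533145e-03 -2.57497169e-02  1.85426046e+00 -4.44089210e-16
  1.31308191e+00 -2.91254669e-01]
3.441592653589793 [ 8.74533145e-03 -2.57497169e-02  1.85426046e+00 -4.44089210e-16
  1.31308191e+00  2.85033799e+00]
0 2.4917 [0.40005182 0.05053112 0.32987406]
[{'at': [0.4269, 0.0521, 0.0501], 'confidence': 0.58}, {'at': [0.3939, -0.1436, 0.0536], 'confidence': 0.56}, {'at': [0.8143, -0.057, 0.0029], 'confidence': 0.53}] [{'at': [0.4515, -0.0258, 0.0073], 'confidence': 0.94}, {'at': [0.62, 0.0745, 0.0609], 'confidence': 0.7}]
1.25 [-1.64644206e-05 -8.13199208e-06 -2.51082083e-03] [-0.31995865 -0.22570675  0.63004913]
```

View pics/w1.png

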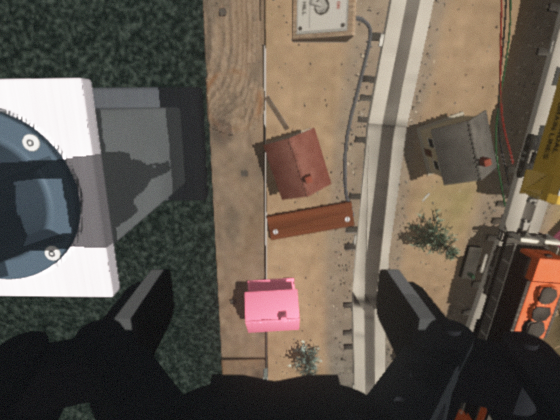

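```bash
cat > fit.py <<'E'
from h import *
def rect(X):
    r=cv2.minAreaRect((X[:,:2]*1000).astype(np.float32)); return r
def step(p,P):
    hsv=cv2.cvtColor(p,cv2.COLOR_RGB2HSV)
    m=(P[...,2]>.005)&(P[...,2]<.016)&(abs(P[...,0]-.447)<.085)&(abs(P[...,1]+.035)<.045)&((hsv[...,0]<12)|(hsv[...,0]>170))&(hsv[...,1]>110)
    m=cv2.morphologyEx(m.astype(np.uint8),cv2.MORPH_OPEN,np.ones((3,3)))
    n,l,s,_=cv2.connectedComponentsWithStats(m); k=1+np.argmax(s[1:,4]); return P[l==k]
E
python3 - <<'E'
from fit import *
f=np.load("/tmp/w1.npz"); p,P=f["p"],f["P"]
S=step(p,P); print("step",len(S),rect(S),np.median(S[:,2]),S.mean(0))
near=(abs(P[...,0]-.425)<.065)&(abs(P[...,1]-.05)<.06)
H=P[near&(P[...,2]>.03)]; print("house",len(H),rect(H),H[:,2].max())
R=H[H[:,2]>np.percentile(H[:,2],70)]; print(R[:,2].min(),rect(R))
R=H[(H[:,2]>.050)&(H[:,2]<.060)];
zz=np.percentile(H[:,2],[5,25,50,75,90,95,99]); print(zz)
im=cv2.resize(p[110:260,240:370],None,fx=4,fy=4,interpolation=cv2.INTER_CUBIC); cv2.imwrite("pics/w1c.png",im[:,:,::-1])
for (v,u) in [(217,270),(203,350),(226,352),(239,273),(160,280),(190,305),(145,300)]: print(u,v,P[v,u].round(4))
E
```

```text
step 1944 ((450.31231689453125, -30.593616485595703), (119.30199432373047, 35.95640563964844), 10.592643737792969) 0.009837931972270505 [ 0.45039358 -0.02974085  0.00981516]
house 33772 ((420.26385498046875, 50.159706115722656), (111.63902282714844, 72.89027404785156), 18.707199096679688) 0.4251564339768761
0.4116118981461584 ((413.1013488769531, 63.80131530761719), (14.685142517089844, 101.76660919189453), 89.30780029296875)
[0.05155505 0.3932748  0.40556784 0.41293044 0.41735745 0.42002874
 0.42282821]
270 217 [ 0.3944 -0.0254  0.0101]
350 203 [ 0.5045 -0.0049  0.0106]
352 226 [ 0.5111 -0.0407  0.0039]
273 239 [ 0.3985 -0.059   0.008 ]
280 160 [0.4072 0.06   0.0491]
305 190 [0.4376 0.0252 0.0602]
300 145 [0.4307 0.0787 0.0545]
```

View pics/w1c.png

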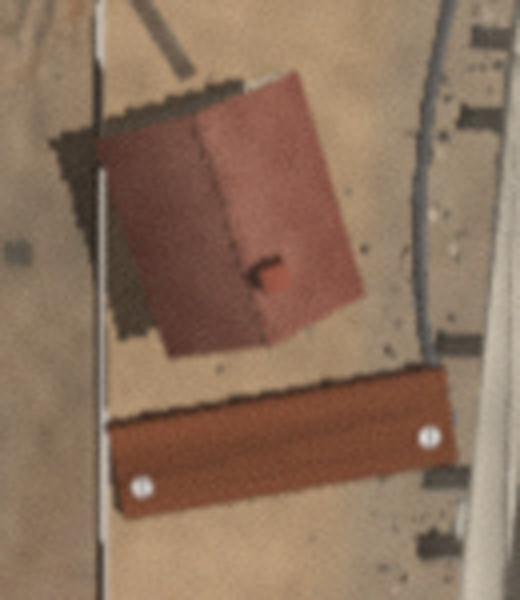

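```bash
cat >> fit.py <<'E'
a=np.radians(10.6); D=np.array([np.sin(a),-np.cos(a),0]); Y=np.array([np.cos(a),np.sin(a),0]); E0=np.array([.4503,-.0306,0])-.018*D
def W(x,y,z): return E0+x*D+y*Y+np.array([0,0,z])
def S_(X): X=np.asarray(X)-E0; return np.array([X@D,X@Y,X[...,2]]) if X.ndim==1 else np.stack([X@D,X@Y,X[...,2]],-1)
def force(): return np.array(manip.current_force())
E
python3 - <<'E'
from fit import *
f=np.load("/tmp/w1.npz"); p,P=f["p"],f["P"]; Q=S_(P)
near=(abs(Q[...,0]+.066)<.06)&(abs(Q[...,1]+.011)<.06)
H=Q[near&(Q[...,2]>.03)&(Q[...,2]<.08)]; r=rect(H); print("house",len(H),r,H[:,2].max())
T=H[H[:,2]>.058]; print(rect(T))
B=Q[(Q[...,0]<-.11)&(Q[...,0]>-.19)&(abs(Q[...,1])<.07)&(Q[...,2]<.25)]; print("zone heights",np.percentile(B[:,2],[1,50,99,100]))
hx,hy=np.array(r[0])/1000
manip.set_gripper(0.4,30)
R=down(a)
manip.move_ptp(W(-.145,hy,.10),R); manip.move_l(W(-.145,hy,.006),max_speed=.12)
p,P=cloud("side","s2")
manip.dwell(.2); print(manip.current_time(),manip.current_grip_width(),S_(manip.current_ee_pos()),[force()@D for _ in range(5)],force())
E
```

```text
house 3125 ((-68.15797424316406, -5.452327728271484), (73.0150146484375, 66.37297821044922), 8.348843574523926) 0.0727275414838069
((-68.50472259521484, -3.767059326171875), (72.86469268798828, 17.220191955566406), 8.555814743041992)
zone heights [-0.01505706  0.00077983  0.00323345  0.00455071]
6.575 0.4032453330997739 [-0.14501521 -0.00514784  0.00645933] [np.float64(0.15572295296120625), np.float64(0.15572295296120625), np.float64(0.15572295296120625), np.float64(0.15572295296120625), np.float64(0.15572295296120625)] [ 0.00555238 -0.15738734 -0.08191646]
```

```bash
cat > push.py <<'E'
from fit import *
F0=force(); y=S_(manip.current_ee_pos())[1]; R=down(a)
x=-.145; log=[]; done=0
manip.move_l(W(-.122,y,.006),max_speed=.06); x=-.122
while x<-.068:
    f=-(force()-F0)@D
    s=.003 if x<-.088 else .001
    if f>3.8: s=.0003
    x+=s; manip.move_l(W(x,y,.006),max_speed=.012)
    f=-(force()-F0)@D; log.append((round(x*1000,1),round(f,1)))
    if f>5.0 : 
        manip.dwell(.1); f=-(force()-F0)@D
        if f>5: break
print(log); manip.dwell(.35); print(-(force()-F0)@D,manip.current_time(),S_(manip.current_ee_pos()))
p,P=cloud("side","s3"); cloud("scene","c3")
E
python3 push.py; python3 - <<'E'
import cv2
a=cv2.imread("pics/s3.png")[190:300,170:300]; b=cv2.imread("pics/c3.png")[220:330,190:320]
cv2.imwrite("pics/v3.png",cv2.resize(cv2.hconcat([a,b]),None,fx=3,fy=3,interpolation=2))
E
```

```text
[(-119.0, np.float64(0.3)), (-116.0, np.float64(0.9)), (-113.0, np.float64(-0.2)), (-110.0, np.float64(0.5)), (-107.0, np.float64(0.0)), (-104.0, np.float64(0.8)), (-101.0, np.float64(0.3)), (-98.0, np.float64(-0.2)), (-95.0, np.float64(-0.5)), (-92.0, np.float64(0.6)), (-89.0, np.float64(0.6)), (-86.0, np.float64(-0.2)), (-85.0, np.float64(-1.2)), (-84.0, np.float64(0.5)), (-83.0, np.float64(-0.1)), (-82.0, np.float64(1.2)), (-81.0, np.float64(0.2)), (-80.0, np.float64(0.5)), (-79.0, np.float64(0.7)), (-78.0, np.float64(0.2)), (-77.0, np.float64(0.3)), (-76.0, np.float64(5.6))]
5.314526357053984 14.8583 [-0.07626146 -0.00517096  0.00601255]
```

View pics/v3.png

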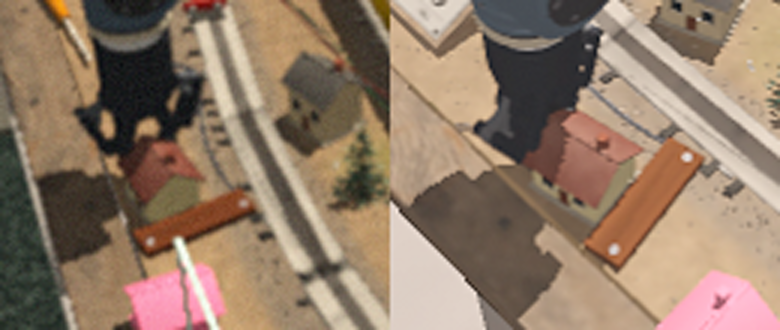

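```bash
python3 - <<'E'
from fit import *
for n in ("s3","c3"):
    f=np.load(f"/tmp/{n}.npz"); p,P=f["p"],f["P"]; Q=S_(P); hsv=cv2.cvtColor(p,cv2.COLOR_RGB2HSV)
    S=S_(step(p,P)); print(n,"step",len(S),rect(S))
    m=(abs(Q[...,0]+.035)<.05)&(abs(Q[...,1]+.005)<.05)&(Q[...,2]>.035)&(Q[...,2]<.078)&(hsv[...,2]>70)&(hsv[...,1]>70)
    print(m.sum(),rect(Q[m]),rect(Q[m&(Q[...,2]>.057)]))
E
```

```text
s3 step 289 ((19.41121482849121, -2.504638671875), (118.42184448242188, 39.98887634277344), 88.12744903564453)
358 ((-38.656578063964844, -4.172607421875), (91.19002532958984, 94.53347778320312), 1.1108478307724) ((-49.875736236572266, 2.5651397705078125), (94.4936294555664, 86.48572540283203), 26.49335479736328)
c3 step 420 ((20.9326171875, -6.659900665283203), (33.69125747680664, 110.30388641357422), 0.9429343938827515)
708 ((-32.70921325683594, -13.325996398925781), (73.91922760009766, 71.23287200927734), 1.8400691747665405) ((-29.954818725585938, -22.93834114074707), (67.92835998535156, 45.547367095947266), 7.356395244598389)
```

```bash
cat > tip.py <<'E'
from fit import *
R=down(a); y=-.005; hc=.044
manip.move_l(W(-.080,y,.006),max_speed=.02); manip.move_l(W(-.10,y,.006),max_speed=.08)
manip.move_l(W(-.10,y,hc),max_speed=.1); manip.set_gripper(0.0,30); manip.dwell(.1)
F0=force(); print(manip.current_time(),F0)
manip.move_l(W(-.084,y,hc),max_speed=.04)
fm=lambda: np.round([-(force()-F0)@D,(force()-F0)[2]],1).tolist()
def c(t):
    if t<.41: v=np.array([-.066,hc]); o=np.array([0,0])
    else: v=np.array([-.062,hc-.0092]); o=np.array([0,.010])
    return o+[v[0]*np.cos(t)+v[1]*np.sin(t), -v[0]*np.sin(t)+v[1]*np.cos(t)]
log=[]
for x in (-.081,-.079,-.078,-.077): 
    manip.move_l(W(x,y,hc),max_speed=.01); log.append(fm())
    if log[-1][0]>2: break
print(log); log=[]
for t in np.arange(.05,1.36,.06):
    q=c(t); manip.move_l(W(q[0]-.011,y,q[1]),max_speed=.014); log.append((round(float(t),2),fm()))
    if np.hypot(*log[-1][1])>12: print("STOP"); break
print(log,manip.current_time())
cloud("side","s4"); cloud("scene","c4")
E
python3 tip.py; python3 - <<'E'
import cv2
a=cv2.imread("pics/s4.png")[190:300,170:300]; b=cv2.imread("pics/c4.png")[220:330,190:320]
cv2.imwrite("pics/v4.png",cv2.resize(cv2.hconcat([a,b]),None,fx=3,fy=3,interpolation=2))
E
```

```text
16.7667 [-0.67293138 -0.06793747 -0.14257881]
[[-0.5, -0.3], [-1.0, -0.4], [-0.3, 0.3], [0.2, 0.7]]
STOP
[(0.05, [1.1, 0.7]), (0.11, [1.6, -0.3]), (0.17, [2.0, -0.2]), (0.23, [1.3, 0.5]), (0.29, [1.3, 1.3]), (0.35, [0.7, -0.3]), (0.41, [1.4, 1.1]), (0.47, [0.2, -0.0]), (0.53, [0.4, -0.2]), (0.59, [0.2, 0.2]), (0.65, [0.8, 0.6]), (0.71, [0.7, -0.5]), (0.77, [0.9, 1.0]), (0.83, [1.4, -0.6]), (0.89, [0.7, 3.3]), (0.95, [1.1, 4.2]), (1.01, [0.7, 6.3]), (1.07, [-0.2, 7.9]), (1.13, [0.6, 8.9]), (1.19, [-1.0, 11.1]), (1.25, [-3.3, 13.7])] 28.4167
```

View pics/v4.png

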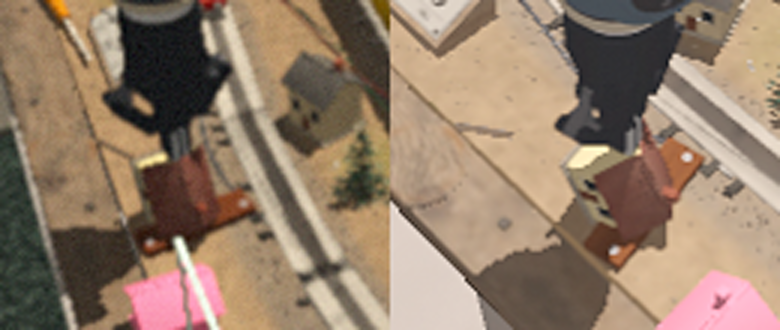

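```bash
python3 - <<'E'
from fit import *
ims=[]
for n,sl in (("s4",(slice(190,300),slice(170,300))),("c4",(slice(200,330),slice(190,330)))):
    f=np.load(f"/tmp/{n}.npz"); p,P=f["p"],f["P"]; Q=S_(P)
    im=np.full((400,400,3),255,np.uint8)
    m=(abs(Q[...,1]+.005)<.05)&(Q[...,0]>-.1)&(Q[...,0]<.1)&(Q[...,2]<.15)&(Q[...,2]>.002)
    for q,c in zip(Q[m],p[m]): cv2.circle(im,(int(200+q[0]*2000),int(350-q[2]*2000)),4,c[::-1].tolist(),-1)
    cv2.rectangle(im,(200,330),(272,350),(0,0,0),1)
    e=S_(manip.current_ee_pos()); cv2.circle(im,(int(200+(e[0])*2000),int(350-e[2]*2000)),4,(255,0,255),2); ims.append(im)
print(e,force())
cv2.imwrite("pics/prof.png",cv2.hconcat(ims))
E
```

```text
[ 0.00304551 -0.00431675  0.08051755] [-1.23405602 -2.5900888  13.15477874]
```

View pics/prof.png

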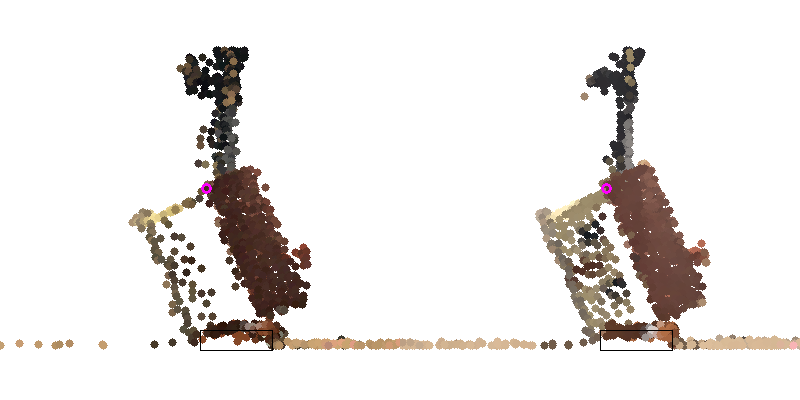

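```bash
cat > tip2.py <<'E'
from fit import *
F0=np.array([-.67,-.07,-.14])
fm=lambda: np.round([-(force()-F0)@D,(force()-F0)[2]],1).tolist()
hc=.044; v=np.array([-.062,hc-.0092]); y=-.005; o=np.array([0,.010])
c=lambda t: o+[v[0]*np.cos(t)+v[1]*np.sin(t), -v[0]*np.sin(t)+v[1]*np.cos(t)]
dz=0.; log=[]; t=1.25
def go():
    q=c(t); manip.move_l(W(q[0]-.011,y,q[1]+dz),max_speed=.012); log.append((round(t,2),round(dz*1e3,1),fm()))
for i in range(6):
    if fm()[1]<6: break
    dz+=.0003; go()
while t<1.56:
    f=fm()
    if f[1]>14: print("STOP"); break
    if f[1]>6: dz+=.0004
    t+=.04; go()
print(log,manip.current_time(),S_(manip.current_ee_pos()))
cloud("side","s5"); cloud("scene","c5")
E
python3 tip2.py; cat > prof.py <<'E'
import sys
from fit import *
ims=[]
for n in sys.argv[2:]:
    f=np.load(f"/tmp/{n}.npz"); p,P=f["p"],f["P"]; Q=S_(P)
    im=np.full((400,400,3),255,np.uint8)
    m=(abs(Q[...,1]+.005)<.05)&(Q[...,0]>-.1)&(Q[...,0]<.1)&(Q[...,2]<.15)&(Q[...,2]>.002)
    for q,c in zip(Q[m],p[m]): cv2.circle(im,(int(200+q[0]*2000),int(350-q[2]*2000)),4,c[::-1].tolist(),-1)
    cv2.rectangle(im,(200,330),(272,350),(0,0,0),1); ims.append(im)
cv2.imwrite(f"pics/{sys.argv[1]}.png",cv2.hconcat(ims))
E
python3 prof.py prof5 s5 c5
```

```text
[(1.25, 0.3, [-0.7, 10.0]), (1.25, 0.6, [-0.5, 8.2]), (1.25, 0.9, [-0.2, 6.3]), (1.25, 1.2, [-0.0, 4.3]), (1.29, 1.2, [-0.4, 5.1]), (1.33, 1.2, [-1.2, 6.1]), (1.37, 1.6, [-1.7, 5.3]), (1.41, 1.6, [-2.2, 6.1]), (1.45, 2.0, [-0.9, 4.1]), (1.49, 2.0, [-3.1, 6.7]), (1.53, 2.4, [-3.1, 5.2]), (1.57, 2.4, [-3.4, 6.8])] 32.5667 [ 0.02391693 -0.00482962  0.07458905]
```

View pics/prof5.png

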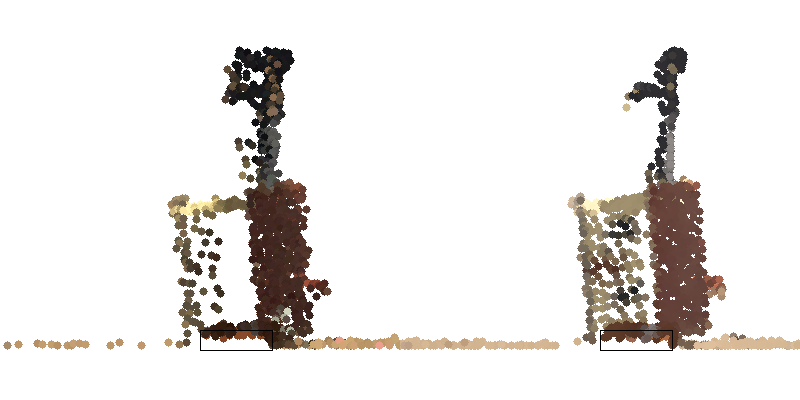

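```bash
cat > push2.py <<'E'
from fit import *
ph=np.radians(35); z=np.sin(ph)*D-np.cos(ph)*np.array([0,0,1]); R=np.column_stack([np.cross(Y,z),Y,z]); y=-.005
e=S_(manip.current_ee_pos())
manip.move_l(W(e[0],e[1],e[2]+.01),max_speed=.02); manip.move_l(W(e[0],e[1],.16),max_speed=.15)
manip.move_ptp(W(-.12,y,.15),R); manip.move_l(W(-.07,y,.0077),max_speed=.12)
print(manip.current_time(),S_(manip.current_ee_pos()),manip.current_qpos())
cloud("side","s6"); cloud("scene","c6")
E
python3 push2.py; python3 prof.py prof6 s6 c6
```

```text
36.3917 [-0.0701786  -0.00466738  0.00815702] [ 0.36782085  0.67121985  2.04175284 -0.91436658  0.7923719   0.96078046]
```

View pics/prof6.png

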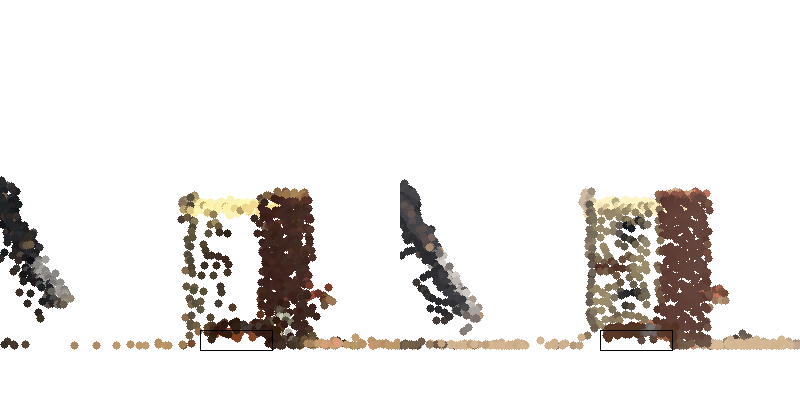

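```bash
cat > push3.py <<'E'
from fit import *
y=-.005; zc=.0077; F0=force(); f=lambda: round(float(-(force()-F0)@D),1)
manip.move_l(W(-.028,y,zc),max_speed=.05); x=-.028; log=[]
manip.dwell(.1); F0=force()
while x<-.004:
    x+=.001 if f()<3 else .0003
    manip.move_l(W(x,y,zc),max_speed=.01); log.append((round(x*1e3,1),f()))
    if f()>7.3:
        manip.dwell(.1)
        if f()>7: break
hold=[]
for i in range(6): manip.dwell(.12); hold.append(f())
print(log,hold,manip.current_time()); cloud("side","s7"); cloud("scene","c7")
E
python3 push3.py; python3 prof.py prof7 s7 c7
```

```text
[(-27.0, 0.3), (-26.0, -1.2), (-25.0, 0.2), (-24.0, 0.6), (-23.0, 0.4), (-22.0, 0.3), (-21.0, 0.2), (-20.0, 0.2), (-19.0, 0.7), (-18.0, -0.5), (-17.0, -0.3), (-16.0, -0.0), (-15.0, 0.9), (-14.0, 0.4), (-13.0, 0.6), (-12.0, 1.2), (-11.0, 0.5), (-10.0, 1.6), (-9.0, 7.5), (-8.7, 9.5)] [9.7, 9.6, 9.8, 10.1, 9.5, 10.6] 43.4833
```

View pics/prof7.png

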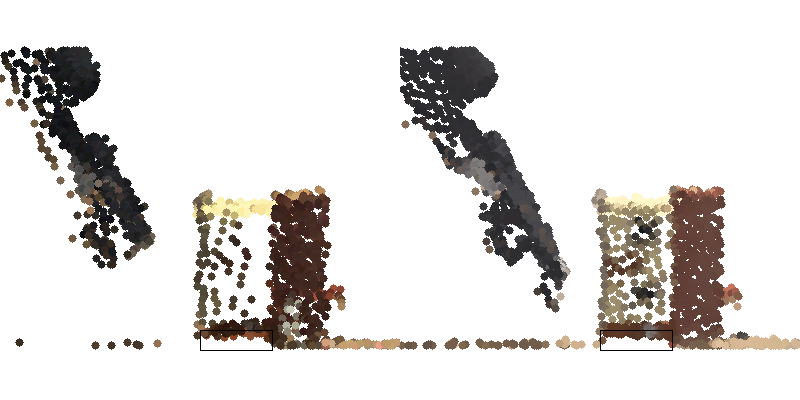

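```bash
python3 - <<'E'
from fit import *
manip.move_l(W(-.012,-.005,.0077),max_speed=.01); manip.move_l(W(-.09,-.005,.03),max_speed=.1); manip.move_l(W(-.16,-.005,.17),max_speed=.15)
manip.dwell(.3)
for c in ("scene","side"):
    p,P=cloud(c,c+"8"); Q=S_(P)
    m=(abs(Q[...,1]+.005)<.05)&(Q[...,0]>-.02)&(Q[...,0]<.08)&(Q[...,2]>.064)&(Q[...,2]<.09)
    print(rect(Q[m]),np.median(Q[m][:,2]), Q[m][:,0].min())
print(manip.current_time(),force())
manip.sign_off()
E
```

```text
((29.242109298706055, -11.696765899658203), (67.06660461425781, 62.32232666015625), 89.36502075195312) 0.07196187424249387 -0.002004644925776493
((29.855985641479492, -11.973335266113281), (63.91658401489258, 65.61508178710938), 2.1479146480560303) 0.07131601744487227 -0.0028422584249473298
46.6167 [-1.00689102  1.09387887  0.22399724]
the job is handed in; nothing more can be done
```

I handed the job in at 46.6 s: the house lies flat on its gable on the step, its base rim tight and square against the front edge. It was leaned on there with about 10 N rather than 8, and the highest push I logged was about 14 N, while tipping it.

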